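Mark a pilot hole with the automatic centre punch

ROBOT

A 6-joint arm with a two-finger parallel gripper is mounted at the origin on the work surface. World frame = base frame: x ahead of the robot, y to its left, z up, the work surface at z = 0. Lengths are in m, angles in rad, forces in N, time in s.
With the tool pointing down it reaches from about 0.275 to 0.725 m from the base axis. Payload 5.6 kg.
Tool frame: the origin (TCP) lies between the finger pads; the fingertips stand r.tcp_to_tips ahead of it and the grasp point (between the pads) lies 5 mm behind it (r.tcp_to_tips is the distance from the TCP to the fingertips, in m); z points along the fingers, y is the line along which they close (so a half turn about z gives the same grasp; the last joint's range is limited). The gripper opens to 85 mm and grips with 20 to 120 N. Pads are 22 mm wide; open, the fingers measure 114 mm over their backs; the gripper's body (76 mm by 85 mm) begins 54 mm behind the grasp point. The pads swing forward as they close: fully open they stand 13 mm farther back than shut.
Start: joints at [1.417, 0.255, 0.108, 0, -1.424, -0.285], TCP at [0.234, 0.498, 0.245] pointing down, gripper open.
Joint ranges: [-2.95, 2.95], [-1.21, 1.97], [-1.09, 1.5], [-2.87, 1.71], [-2.94, -0.07], [-3.05, 3.05]. Speed limits (rad/s): [2.57, 2.57, 3.14, 3.14, 3.14, 3.14].

INTERFACE

Orientations are given as a unit quaternion [x, y, z, w].
In Python, from workcell import r gives the robot as it stands. The module is installed in compiled form; this text tells all that it offers.
- The arm moves only by the tool carry_out, never from a script. Its argument "motion" is one flat list of numbers, 7 for each row, row after row: the shift along the tool's x, y, z in m, then the turn, a rotation vector about the tool's x, y, z in degrees, then the closure, from 0 (fully open) to 1 (shut). In form: [dx, dy, dz, rx, ry, rz, grip, dx, dy, dz, rx, ry, rz, grip, ...]. A call has 1 to 8 rows; each row is the pose to reach, as a shift and turn from the pose commanded when the call began, along the tool's axes at that moment; what a row does not reach only later rows make up. A row lasts 1/8 s, in which the tool goes at most 62.5 mm and 10.7 degrees, less where a joint would pass 70% of its speed; a pose out of reach is approached as far as the arm can. A call with a gripper value outside its range is refused whole. The fingers move at their own pace and stop on an object; "newtons" is the grip in N (left out, the last holds). Time passes only in rows, so rows that repeat a pose let the fingers close. It gives the time, the measured TCP pose, the force, the opening and the grip force at its end, in the units of the state.
- r.observe(): the state, without advancing time (a new reading comes with each control period).
- r.capture(name): name is "scene" or "top" or "wrist"; returns a dict with "img" (420x560x3 uint8, blue, green, red), "camera_matrix" (3x3 intrinsics, pixels), "T" (4x4, takes a point from camera to world coordinates). Camera axes: x right, y up, looking along -z (the intrinsics and any distortion apply to the point x, -y, -z); pixel columns grow to the right and rows downward; lengths in m; the calibration is good to about 2 mm. A picture is of the moment at which its call begins. There is no depth.
- r.sign_off(): hands the job in; it is judged then, once.
The state is a dict: "time_s": time; "qpos": joint angles; "dq": joint speeds; "joint_torque": joint torques, N m; "tool_pos": TCP position; "eef_rot": TCP orientation; "contact_force": force on the tool from outside, world axes, zero at the start; "ft_torque": the same for the moment, N m; "width": opening from 0.0 (shut) to 1.0 (fully open); "grasp_force": force on a finger pad.
Only numpy, scipy, OpenCV 4.12 (cv2) and the standard library are available. Lean on these libraries where they do the work, as an engineer would, in place of code of your own. Each camera call takes 0.05 s, during which the arm holds its last target. There are 200 camera calls.

TASK

The brass bracket on the wooden plinth still wants its third screw. Take the automatic centre punch from the wooden tool stand, set its point through the bracket's empty screw hole onto the wood, and with the punch upright press straight down until it snaps; stop there instead of bearing down hard on it. Then stand the punch back in a free hole of the tool stand, fully home, and leave the other things where they are.

Things in the scene. Friction and masses are not known exactly. Their poses are not given: they have to be found in the camera images.
- punch_grip (a point): Automatic centre punch, loose, about 0.22 kg: middle of its ringed steel sleeve (round, 19 mm diameter, 75 mm long, thin brass band near the top, rounded cap). z is the punch's long axis, cap up. The sleeve reaches 37 mm above this point and 38 mm below it, where it ends in a flat shoulder. In the stand the shoulder rests on the block's top.
- punch_shoulder (a point): middle of that shoulder. Below it: a tube 11 mm in diameter, 24 mm long; a taper to 7 mm, 6 mm long; then the sprung steel point, a 4.4 mm rod whose last 6 mm taper to a 1.2 mm tip. At rest the tip is 45 to 55 mm below this point: how far the point stands out of its chuck differs from start to start and is not measured.
- punch_plunger (a joint): how far the sprung point is pushed up into the punch: 0 out (rest), 0.0105 m at the hard stop. It takes 3 to 4 N at first, rising evenly to about 11 N just short of 8 mm; there the spring trips and the force falls to about 4 N within the next millimetre: it has snapped. It stays low to the hard stop, then rises steeply. Lifted, the point springs out again.
- hole (a point): centre of the bracket's empty screw hole, on the plate's upper face; z up, x along the plate, away from the upstand. Round through hole 7 mm in diameter, edge slightly broken, in the 4 mm thick plate: bare wood is 4 mm below this point. The two other holes, 30 and 60 mm from it towards -x, are filled by screws with low domed cross heads (1 mm proud).
- bracket: brass easel bracket fixed on the plinth: flat plate 100 x 32 x 4 mm with a 38 mm high, 3 mm thick upstand across its -x end; origin under the middle of the plate, x along it towards the empty hole, which is 35 mm from the middle on the centre line.
- board: dark wooden plinth 140 x 95 x 25 mm under the bracket, fixed on a green mat 4 mm thick; origin at the middle of its underside. Its top is 29 mm above the shelf.
- stand: tool stand, a fixed light wood block 62 x 196 x 65 mm (x, y, z); origin at the middle of its underside. It has three round through holes in a row along its y axis.
- stand_hole0 (a point): mouth of a stand hole, on the block's top face (65 mm up): 14 mm diameter, going right through; 65 mm from the middle hole.
- stand_hole1 (a point): mouth of the middle stand hole, same size.
- stand_hole2 (a point): mouth of the third stand hole, same size. Of the three holes one holds the punch, one the probe, one is free.
- probe: brass-tipped probe standing in another hole of the stand, loose: slim aluminium rod 11 mm in diameter, thin brass tip upward, 134 mm tall; origin at its foot, on the shelf.
- cabochon: round clear glass paperweight cabochon, flat below and domed, 49 mm in diameter, 20 mm high, loose on the shelf; origin under its middle.
- slab: slice of petrified log, a nearly round slab about 104 mm across and 22 mm thick, loose on the shelf; origin under its middle.
Not all that is in view belongs to the job. There is more than one size of the stand; the job needs the smallest.

How it is judged:
On the way:
1. the punch, upright, its point on the wood through the empty hole, is pressed until it snaps (8 mm of travel) (value of joint punch_plunger above 0.008 m and contact force between punch and board above 0.5 N and horizontal distance between punch_grip and hole below 0.01 m and angle between punch_grip's own z axis and vertical below 0.1 rad), for 0.02 s.
At the end, for the whole second after the job is handed in: The punch has been snapped while upright (within 0.1 rad) with its point on the wood in the empty hole; it now stands at rest and released in a hole of the stand, point out, upright within 0.1 rad, its shoulder down on the block within 3 mm and its axis within 6 mm of the hole ((horizontal distance between punch_grip and stand_hole0 below 0.006 m or horizontal distance between punch_grip and stand_hole1 below 0.006 m or horizontal distance between punch_grip and stand_hole2 below 0.006 m) and z of punch_grip in the frame of stand between 0.1 and 0.106 m and angle between punch_grip's own z axis and vertical below 0.1 rad and linear speed of punch below 0.01 m/s and value of joint punch_plunger below 0.002 m and contact force between the fingers and punch below 0.1 N); the robot touches nothing.
It fails at once if the punch bears on the wood or the bracket with more than 20 N (contact force between punch and board above 20 N or contact force between punch and bracket above 20 N).
It fails at once if the punch is snapped more than 12 mm from the empty hole (value of joint punch_plunger above 0.008 m and horizontal distance between punch_grip and hole above 0.012 m).
It fails at once if the punch is let fall (linear speed of punch above 0.4 m/s and contact force between the fingers and punch below 0.1 N).
It fails at once if probe, cabochon or slab is moved by more than 15 mm (distance of any of probe, cabochon, slab from where it was at the start of the episode above 0.015 m).
It also fails if it takes over 66 s, if anything falls off the work surface, if the arm or the gripper's body presses on something with over 40 N, if the wrist force passes 120 N, or if a joint passes its speed limit or range.

## Working session

There is one attempt and no reset: what is moved stays moved. The work goes in short steps, Python scripts to look and compute and a tool call to move; the robot and the scene stay as the last step left them, time stands still between calls to the robot, and variables do not carry over. Pictures are saved under pics/ and viewed, at most 10 in all, crops included, and the job is handed in when it is done.

Besides the shell and the picture viewer there is one more tool, called after "Request:" as name(argument=value, ...) on one line, values as JSON. carry_out: Moves the arm, as the interface text tells. Its arguments: {"type":"object","properties":{"motion":{"type":"array","items":{"type":"number"}},"newtons":{"type":"number"}},"required":["motion"]}

```bash
mkdir -p pics
cat > h.py <<'E'
import numpy as np,cv2
from workcell import r
def cap(n,f=None):
    c=r.capture(n)
    if f: cv2.imwrite('pics/'+f,c['img'])
    return c
def ray(c,u,v):
    K=np.array(c['camera_matrix']);T=np.array(c['T'])
    d=np.linalg.inv(K)@[u,v,1]; d=np.array([d[0],-d[1],-d[2]])
    return T[:3,3],T[:3,:3]@d
def onz(c,u,v,z):
    o,d=ray(c,u,v); return o+d*(z-o[2])/d[2]
def proj(c,p):
    K=np.array(c['camera_matrix']);T=np.array(c['T'])
    q=T[:3,:3].T@(np.array(p)-T[:3,3]); q=K@[q[0],-q[1],-q[2]]; return q[:2]/q[2]
E
python3 - <<'E'
from h import *
a=cap('scene','s0.png');b=cap('top','t0.png');w=cap('wrist','w0.png')
for c in (a,b,w): print(np.round(c['T'],3).tolist(),c['camera_matrix'][0])
print(r.observe(),r.tcp_to_tips,[x for x in a if x not in('img','T','camera_matrix')])
E
```

```text
[[0.653, -0.472, 0.592, 1.028], [0.757, 0.384, -0.528, -0.485], [0.022, 0.793, 0.609, 0.628], [0.0, 0.0, 0.0, 1.0]] [392.07843114   0.         273.99366168]
[[-0.009, 0.998, -0.067, 0.462], [-1.0, -0.009, 0.011, -0.026], [0.01, 0.067, 0.998, 1.085], [0.0, 0.0, 0.0, 1.0]] [410.70998131   0.         275.22755756]
[[-0.423, 0.87, 0.253, 0.298], [-0.906, -0.407, -0.117, 0.468], [0.001, -0.279, 0.96, 0.372], [0.0, 0.0, 0.0, 1.0]] [297.17344985   0.         275.97467235]
{'time_s': 0.15, 'qpos': array([ 1.41659911e+00,  2.55604537e-01,  1.07324997e-01, -3.13668878e-04,
       -1.42390726e+00, -2.84605049e-01]), 'dq': array([ 0.00078569, -0.00101738,  0.00378773,  0.00033985, -0.00219446,
       -0.00028957]), 'joint_torque': array([ 2.55132145e-04, -3.86939907e+01,  2.38082975e+01,  5.36657766e+00,
       -4.53407833e-03, -6.04383530e-06]), 'tool_pos': array([0.23348755, 0.49760285, 0.24462234]), 'eef_rot': array([ 9.76022697e-01, -2.17667608e-01, -1.09499851e-04,  7.03866839e-04]), 'contact_force': array([ 0.52280467, -0.66553488,  0.32292823]), 'ft_torque': array([-0.02456581, -0.00858745,  0.02614931]), 'grasp_force': 0.0, 'width': 0.9972818888686814} 0.014 []
```

View pics/s0.png

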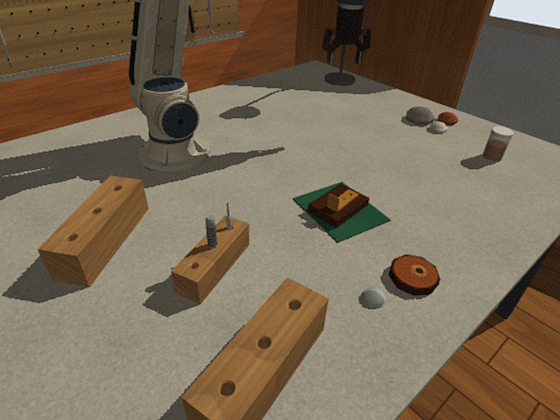

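View pics/t0.png

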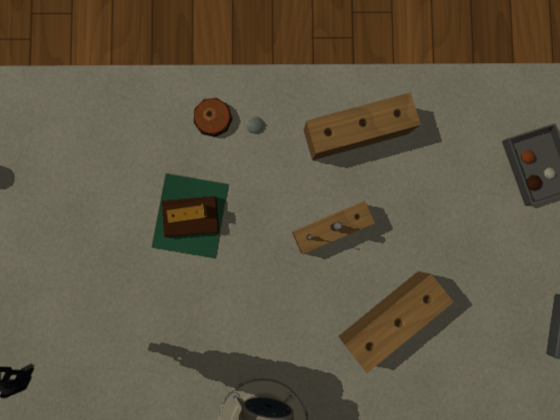

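The scene shows three stands. The smallest is at scene (211,262) / top (334,228). Two things could be the punch: the thick grey tool in the middle hole, scene (211,230) / top (337,227), and the slim rod in the end hole, scene (228,215) / top (309,237). The description (19 mm ringed sleeve) fits the thick one. The bracket on the plinth is at top (190,215), and its dark empty hole looks to be near (173,215). I'll check both in one close crop.

Run:
```python
from h import *
s=cv2.imread('pics/s0.png');t=cv2.imread('pics/t0.png')
R=lambda i,x,y,w,h:cv2.resize(i[y:y+h,x:x+w],(400,300),interpolation=cv2.INTER_CUBIC)
cv2.imwrite('pics/c0.png',np.vstack([np.hstack([R(s,160,195,120,90),R(s,295,170,100,75)]),np.hstack([R(t,284,188,100,75),R(t,150,185,80,60)])]))
```

```text
(no output)
```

View pics/c0.png

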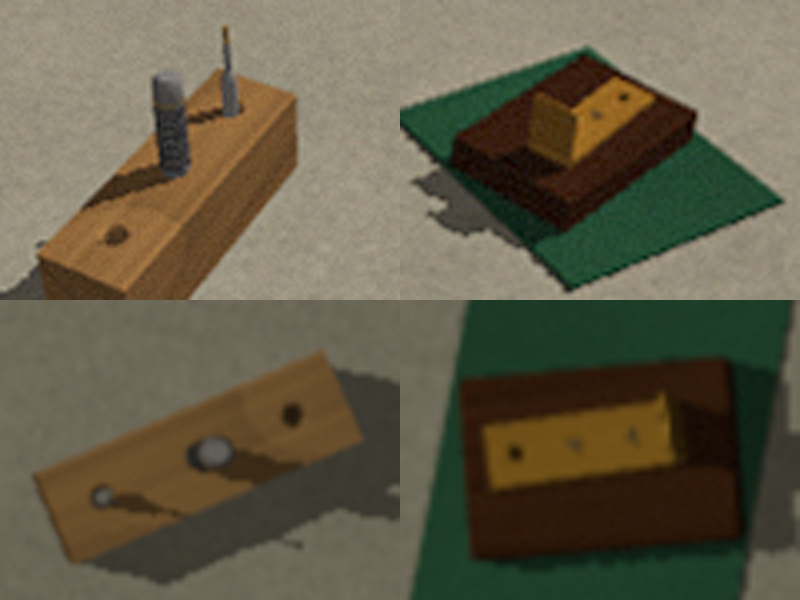

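The crop confirms it: the ringed sleeve with brass band is in the middle hole, the probe is in the far hole, and the free hole is at scene (195,265) / top (357,216.5). The empty bracket hole is at top (173.2,215.6) / scene (350.8,194.5).

Run:
```python
from h import *
from scipy.spatial.transform import Rotation as R
a=cap('scene');b=cap('top')
f=lambda *x:print(*[np.round(v,4) for v in x])
print('bracket hole',onz(b,173.2,215.6,.033),onz(a,350.75,194.5,.033))
print('free',onz(b,356.8,216.5,.065),onz(a,194.8,265.5,.065))
print('cap',onz(b,336.8,226,.140),onz(a,160+168/3.333,195+80/3.333,.138))
print('probe', onz(b,284+101/4,188+196/4,.134), onz(a,160+225/3.33,195+28/3.33,.134))
C=[onz(b,284+x/4,188+(y-300)/4,.065) for x,y in((35,476),(323,350),(362,440),(77,560))]
C=np.array(C);print(C,C.mean(0)); d=C[1]-C[0]+C[2]-C[3];print('stand axis deg',np.degrees(np.arctan2(d[1],d[0])))
q=R.from_quat(r.observe()['eef_rot']).as_matrix();print(q)
P=onz(b,190,217,.033)
d=onz(b,173.2,215.6,.033)-onz(b,150+232/5,185+136/5,.033);print('plate dir',np.degrees(np.arctan2(d[1],d[0])),np.linalg.norm(d))
```

```text
bracket hole [0.52960665 0.22407941 0.033     ] [0.53544465 0.22265857 0.033     ]
free [ 0.52136756 -0.2400821   0.065     ] [ 0.52500859 -0.24036631  0.065     ]
cap [ 0.49543379 -0.17763727  0.14      ] [ 0.50175534 -0.18200926  0.138     ]
probe [ 0.47075886 -0.1142693   0.134     ] [ 0.47690608 -0.12347164  0.134     ]
[[ 0.48419457 -0.0798751   0.065     ]
 [ 0.5612605  -0.26089798  0.065     ]
 [ 0.50476662 -0.28390452  0.065     ]
 [ 0.43202869 -0.10524614  0.065     ]] [ 0.4955626  -0.18248093  0.065     ]
stand axis deg -67.38873105934896
[[ 9.05238197e-01 -4.24904360e-01 -3.03262230e-04]
 [-4.24904458e-01 -9.05237783e-01 -8.70734007e-04]
 [ 9.54542476e-05  9.17079155e-04 -9.99999575e-01]]
plate dir 97.90129497455635 0.05980864176102026
```

```bash
cat >> h.py <<'E'
from scipy.spatial.transform import Rotation as R
def go(p,yaw_y):
    """shift/turn in tool axes to p, tool vertical, tool y at yaw_y deg"""
    o=r.observe();M=R.from_quat(o['eef_rot'])
    a=np.radians(yaw_y);y=np.array([np.cos(a),np.sin(a),0]);z=np.array([0,0,-1.]);x=np.cross(y,z)
    G=R.from_matrix(np.column_stack([x,y,z]))
    print('now',np.round(o['tool_pos'],4),'shift mm',np.round(1e3*M.inv().apply(np.array(p)-o['tool_pos']),1),'turn',np.round((M.inv()*G).as_rotvec(degrees=True),2),'t',round(o['time_s'],2))
E
python3 -c "
from h import *
go([.5,-.195,.245],-157.4)"
```

```text
now [0.2336 0.4977 0.2449] shift mm [5.355e+02 5.139e+02 4.000e-01] turn [ 5.000e-02 -2.000e-02  4.226e+01] t 0.25
```

Request:
carry_out(motion=[0.044, 0.042, 0, 0, 0, 3.5, 0, 0.088, 0.084, 0, 0, 0, 7, 0, 0.132, 0.126, 0, 0, 0, 10.5, 0, 0.176, 0.168, 0, 0, 0, 14, 0, 0.22, 0.21, 0, 0, 0, 17.5, 0, 0.264, 0.252, 0, 0, 0, 21, 0, 0.308, 0.294, 0, 0, 0, 24.5, 0, 0.352, 0.336, 0, 0, 0, 28, 0])

```text
time_s: 1.25
tool_pos: [0.4098, 0.0423, 0.2456]
eef_rot: [0.894, -0.448, 0.0, -0.0]
contact_force: [1.3, 1.3, -0.1]
width: 1.0
grasp_force: 0.0
```

```bash
python3 -c "
from h import *
go([.5,-.195,.245],-157.4)"
```

```text
now [0.4098 0.0423 0.2456] shift mm [244.1  69.8   0.5] turn [-0.06  0.   14.17] t 1.25
```

Request:
carry_out(motion=[0.049, 0.014, 0, 0, 0, 2.8, 0, 0.098, 0.028, 0, 0, 0, 5.6, 0, 0.147, 0.042, 0, 0, 0, 8.4, 0, 0.196, 0.056, 0, 0, 0, 11.2, 0, 0.23, 0.066, 0, 0, 0, 14.2, 0, 0.244, 0.07, 0, 0, 0, 14.2, 0, 0.244, 0.07, 0, 0, 0, 14.2, 0])

```text
time_s: 2.12
tool_pos: [0.4999, -0.1933, 0.2448]
eef_rot: [0.832, -0.555, -0.0, 0.0]
contact_force: [0.1, 0.8, 0.0]
width: 0.996
grasp_force: 0.0
```

```bash
python3 -c "
from h import *
go([.5,-.181,.245],-157.4)
c=cap('wrist','w1.png')
for n,p in dict(punch=(.498,-.181,.14),free=(.523,-.24,.065)).items(): print(n,proj(c,p))"
```

```text
now [ 0.4999 -0.1933  0.2448] shift mm [-11.3  -4.9  -0.2] turn [0.03 0.03 0.03] t 2.12
punch [272.14907317 225.9349203 ]
free [272.52883887 141.07607735]
```

View pics/w1.png

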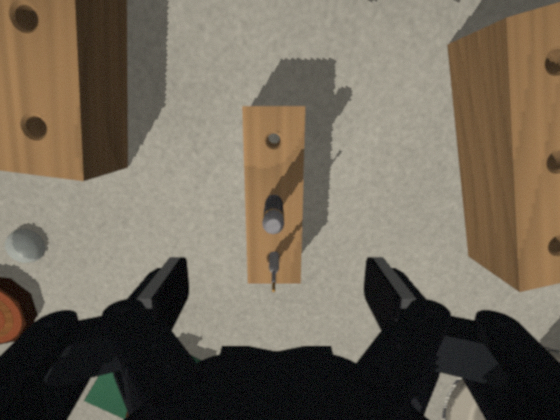

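The wrist view shows the cap at (273,224) and the free hole at (273.5,140.5), within about 1 px of prediction. I'll refine from those pixels and descend.

```bash
python3 -c "
from h import *
c=cap('wrist')
hsv=cv2.cvtColor(c['img'],cv2.COLOR_BGR2HSV)
m=((hsv[...,1]<70)).astype(np.uint8)*255
m[:,:255]=0;m[:,295:]=0;m[:190]=0;m[240:]=0
n,_,st,ce=cv2.connectedComponentsWithStats(m);print(st,ce)
print('cap',onz(c,273,224,.139),'free',onz(c,273.5,140.5,.065))
e=[onz(c,u,v,.065)[:2] for u,v in((243,107),(305,107),(301,283),(247,283))];print(np.round(e,4),np.mean(e,0))
go([.498,-.181,.13],-157.4)
"
```

```text
[[     0      0    560    420 234569]
 [   263    194     21     39    631]] [[279.51692253 209.48715303]
 [273.20919176 214.27575277]]
cap [ 0.4977669 -0.1817576  0.139    ] free [ 0.52231354 -0.2401961   0.065     ]
[[ 0.5622 -0.2582]
 [ 0.5062 -0.2818]
 [ 0.4305 -0.1031]
 [ 0.4884 -0.0788]] [ 0.496825   -0.18049586]
now [ 0.4997 -0.1923  0.2454] shift mm [-11.1  -2.8 115.4] turn [-0.01  0.02  0.11] t 2.23
```

Request:
carry_out(motion=[-0.011, -0.003, 0.0, 0, 0, 0, 0, -0.011, -0.003, 0.04, 0, 0, 0, 0, -0.011, -0.003, 0.08, 0, 0, 0, 0, -0.011, -0.003, 0.115, 0, 0, 0, 0, -0.011, -0.003, 0.135, 0, 0, 0, 0, -0.011, -0.003, 0.141, 0, 0, 0, 0, -0.011, -0.003, 0.141, 0, 0, 0, 0], newtons=60)

```text
time_s: 3.1
tool_pos: [0.4987, -0.1811, 0.1049]
eef_rot: [0.833, -0.554, 0.0, -0.0]
contact_force: [-0.2, 0.1, 0.6]
width: 1.005
grasp_force: 0.0
```

```bash
python3 -c "
from h import *
c=cap('wrist','w2.png')
go([.4975,-.1813,.102],-157.4)
"
```

```text
now [ 0.4991 -0.1813  0.1054] shift mm [-0.6  1.4  3.4] turn [-0.08 -0.06  0.11] t 3.15
```

View pics/w2.png

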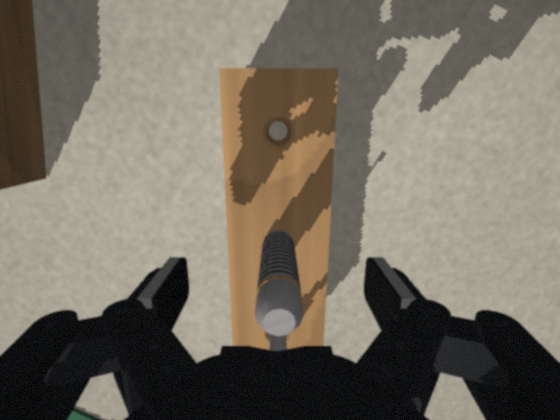

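The punch lies midway between the open fingers, with its cap at (279,320). I'll centre and close.

Request:
carry_out(motion=[0, 0.0015, 0.003, 0, 0, 0, 0, 0, 0.0015, 0.003, 0, 0, 0, 1, 0, 0.0015, 0.003, 0, 0, 0, 1, 0, 0.0015, 0.003, 0, 0, 0, 1, 0, 0.0015, 0.003, 0, 0, 0, 1, 0, 0.0015, 0.003, 0, 0, 0, 1, 0, 0.0015, 0.003, 0, 0, 0, 1, 0, 0.0015, 0.003, 0, 0, 0, 1], newtons=60)

```text
time_s: 4.15
tool_pos: [0.4973, -0.1823, 0.1015]
eef_rot: [0.832, -0.554, 0.0, -0.0]
contact_force: [0.4, 1.6, 2.3]
width: 0.205
grasp_force: 58.5
```

```bash
python3 -c "
from h import *
o=r.observe();print(o['tool_pos'],o['eef_rot'],o['contact_force'],o['ft_torque'],o['width'],o['grasp_force'])
"
```

```text
[ 0.49731457 -0.18234144  0.10153597] [ 8.32262688e-01 -5.54381366e-01  3.17056508e-04 -1.32023131e-04] [0.41239895 1.63388085 2.31469491] [ 0.19834778 -0.13498556  0.07121526] 0.20469517449439142 58.48384313285351
```

Request:
carry_out(motion=[0, 0, -0.01, 0, 0, 0, 1, 0, 0, -0.03, 0, 0, 0, 1, 0, 0, -0.06, 0, 0, 0, 1, 0, 0, -0.09, 0, 0, 0, 1, 0, 0, -0.12, 0, 0, 0, 1, 0, 0, -0.15, 0, 0, 0, 1, 0, 0, -0.165, 0, 0, 0, 1, 0, 0, -0.165, 0, 0, 0, 1])

```text
time_s: 5.15
tool_pos: [0.4972, -0.1822, 0.2667]
eef_rot: [0.832, -0.554, 0.0, -0.0]
contact_force: [-0.1, 0.8, -3.0]
width: 0.204
grasp_force: 59.0
```

```bash
python3 -c "
from h import *
go([.531,.223,.267],-157.4)
"
```

```text
now [ 0.4972 -0.1822  0.2667] shift mm [-3.609e+02 -1.873e+02 -2.000e-01] turn [-0.06 -0.01  0.06] t 5.15
```

Request:
carry_out(motion=[-0.025, -0.013, 0, 0, 0, 0, 1, -0.072, -0.037, 0, 0, 0, 0, 1, -0.122, -0.063, 0, 0, 0, 0, 1, -0.173, -0.09, 0, 0, 0, 0, 1, -0.224, -0.116, 0, 0, 0, 0, 1, -0.275, -0.143, 0, 0, 0, 0, 1, -0.325, -0.169, 0, 0, 0, 0, 1, -0.361, -0.187, 0, 0, 0, 0, 1])

```text
time_s: 6.15
tool_pos: [0.5296, 0.225, 0.2639]
eef_rot: [0.833, -0.554, -0.001, 0.002]
contact_force: [0.9, -0.2, -2.7]
width: 0.211
grasp_force: 58.9
```

Request:
carry_out(motion=[0, 0, 0.03, 0, 0, 0, 1, 0, 0, 0.06, 0, 0, 0, 1, 0, 0, 0.09, 0, 0, 0, 1, 0, 0, 0.09, 0, 0, 0, 1])

```text
time_s: 6.65
tool_pos: [0.5282, 0.2217, 0.1723]
eef_rot: [0.832, -0.555, -0.002, 0.004]
contact_force: [-0.1, -0.2, -1.7]
width: 0.206
grasp_force: 59.0
```

```bash
python3 -c "
from h import *
go([.531,.223,.177],-157.4)
c=cap('wrist');i=c['img'];b=cap('scene')
print('hole pred',proj(c,(.5315,.2235,.033)),proj(b,(.5315,.2235,.033)))
s=b['img'][150:240,295:395]
print(c['T'])
cv2.imwrite('pics/w3.png',np.hstack([i,cv2.resize(s[:,:],(467,420))])[:,:1027][:, :560]); cv2.imwrite('pics/s3.png',cv2.resize(s,(500,450),interpolation=cv2.INTER_CUBIC))
"
```

```text
now [0.5282 0.2217 0.1723] shift mm [-0.2 -3.  -4.8] turn [ 0.5  -0.07  0.04] t 6.65
hole pred [270.59327354 201.87248304] [349.80579173 193.70141534]
[[-0.92220562  0.36907008  0.11542996  0.55659212]
 [-0.38659799 -0.88678178 -0.25329838  0.15684121]
 [ 0.00887633 -0.27821818  0.96047689  0.29975717]
 [ 0.          0.          0.          1.        ]]
```

View pics/w3.png

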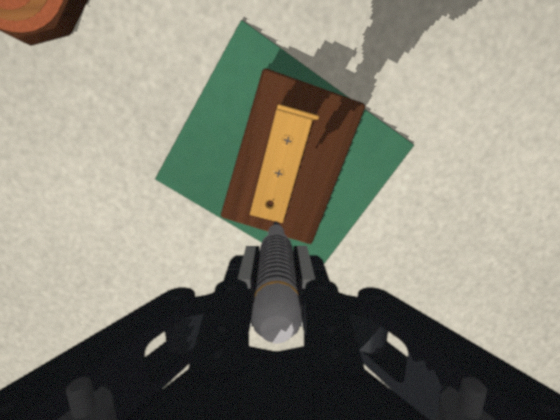

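View pics/s3.png

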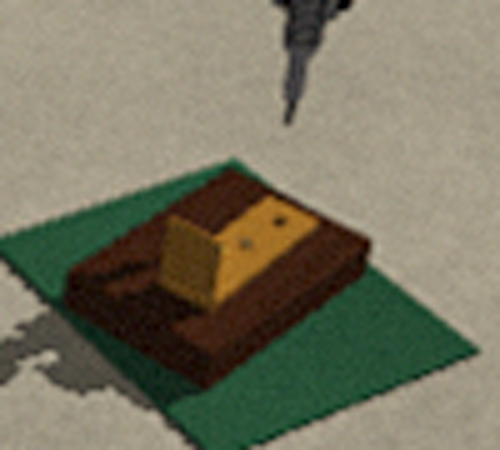

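The wrist view shows the empty hole at about (270,204), with screws at (279,173) and (287,140). In the scene crop the punch hangs above it with its point at full-scene pixel ≈(352.6,174.6). I'll let it settle and measure the hole by mask.

Request:
carry_out(motion=[0, 0, 0, 0, 0, 0, 1, 0, 0, 0, 0, 0, 0, 1, 0, 0, 0, 0, 0, 0, 1, 0, 0, 0, 0, 0, 0, 1])

```text
time_s: 7.25
tool_pos: [0.5306, 0.2229, 0.1765]
eef_rot: [0.832, -0.554, 0.0, -0.0]
contact_force: [-0.1, -0.9, -3.0]
width: 0.204
grasp_force: 59.0
```

```bash
cat >> h.py <<'E'
def dark(c,u,v,w=7):
    """sub-pixel centroid of the dark spot near u,v"""
    g=c['img'][...,2].astype(float);u0,v0=int(u)-w,int(v)-w
    q=g[v0:v0+2*w+1,u0:u0+2*w+1];k=np.clip(np.median(q)*.8-q,0,None)
    Y,X=np.mgrid[v0:v0+2*w+1,u0:u0+2*w+1]
    return (X*k).sum()/k.sum(),(Y*k).sum()/k.sum()
E
python3 -c "
from h import *
c=cap('wrist')
p=proj(c,(.531,.223,.033));print(p)
d=dark(c,270,204,6);print(d);h=onz(c,*d,.033);print(h)
go([h[0],h[1],.14],-157.4)
a=cap('scene');d=dark(a,351,194.3,3);print(d,onz(a,*d,.033))
# tip triangulation from scene pixel, vs axis under TCP
o=r.observe();
for L in (.0815,.0865,.0915): print(proj(a,o['tool_pos']-[0,0,L]))
print(c['img'][225:235:3,277],c['img'][195:215:2,270].tolist())
"
```

```text
[275.52666422 199.97822593]
(np.float64(273.2914662127156), np.float64(202.2587521278958))
[0.53208607 0.22586821 0.033     ]
now [0.5306 0.2229 0.1764] shift mm [-2.2 -2.6 36.4] turn [-0.01  0.    0.06] t 7.3
(np.float64(351.4504692387904), np.float64(193.00729927007302)) [0.53217489 0.22932552 0.033     ]
[352.76211504 173.75568156]
[352.47824669 175.41769959]
[352.1961071 177.0695959]
[[72 70 74]
 [79 81 81]
 [81 83 83]
 [74 75 76]] [[80, 154, 206], [79, 154, 204], [67, 132, 176], [53, 100, 133], [49, 96, 126], [63, 123, 164], [76, 151, 202], [78, 154, 209], [80, 157, 207], [79, 155, 207]]
```

Request:
carry_out(motion=[-0.001, -0.0015, 0.012, 0, 0, 0, 1, -0.0022, -0.0026, 0.024, 0, 0, 0, 1, -0.0022, -0.0026, 0.036, 0, 0, 0, 1, -0.0022, -0.0026, 0.036, 0, 0, 0, 1, -0.0022, -0.0026, 0.036, 0, 0, 0, 1, -0.0022, -0.0026, 0.036, 0, 0, 0, 1])

```text
time_s: 8.1
tool_pos: [0.5324, 0.2261, 0.1409]
eef_rot: [0.832, -0.554, 0.0, -0.001]
contact_force: [0.4, 0.1, -1.6]
width: 0.205
grasp_force: 59.1
```

```bash
python3 -c "
from h import *
c=cap('wrist');a=cap('scene');b=cap('top')
o=r.observe();print(o['tool_pos'],o['contact_force'])
p=proj(c,(.532,.2259,.033));print(p,proj(a,(.532,.2259,.033)))
R4=lambda i,x,y,w,h:cv2.resize(i[y:y+h,x:x+w],(400,300),interpolation=cv2.INTER_CUBIC)
x,y=p.astype(int)
print(x-40,y-30)
cv2.imwrite('pics/c4.png',np.hstack([R4(c['img'],x-40,y-30,80,60),R4(a['img'],320,160,60,45)]))
"
```

```text
[0.5322286  0.2260162  0.14068463] [-0.09895056  1.16058419 -2.35896434]
[276.59807708 210.97824555] [350.549212   193.45315726]
236 180
```

View pics/c4.png

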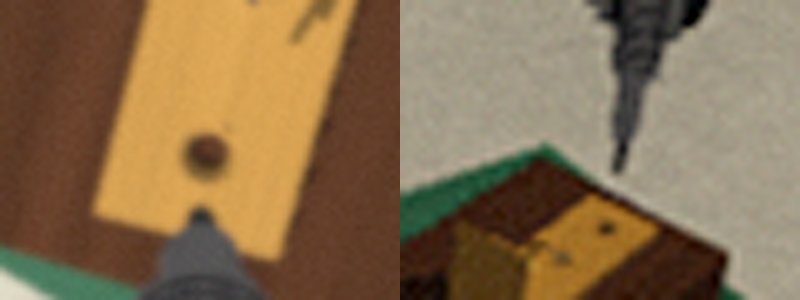

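The wrist crop shows the hole centre at full pixel (277.2,211.2) and the punch tip at (276.6,221.6). In the scene crop the hole is at (351.05,194.2) and the tip at (352.55,185.5). I'll triangulate both.

```bash
python3 -c "
from h import *
c=cap('wrist');a=cap('scene')
def tri(p,q):
    A=[];b=[]
    for cc,u in((c,p),(a,q)):
        o,d=ray(cc,*u);d/=np.linalg.norm(d);P=np.eye(3)-np.outer(d,d);A.append(P);b.append(P@o)
    x,res,_,_=np.linalg.lstsq(np.vstack(A),np.hstack(b),rcond=None);return x,res
h=tri((277.2,211.2),(351.05,194.2));t=tri((276.6,221.6),(352.55,185.5));o=r.observe()['tool_pos']
print(h,t,'tip-hole',t[0]-h[0],'tip-tcp',t[0]-o)
print('wrist hole',onz(c,277.2,211.2,.033))
for z in(.05,.055,.06):print(z,'wrist tip',onz(c,276.6,221.6,z),proj(a,(o[0],o[1],z)),proj(c,(o[0],o[1],z)))
"
```

```text
(array([0.53172803, 0.22727382, 0.02990476]), array([2.20738372e-06])) (array([0.53218014, 0.22698374, 0.05800249]), array([1.30002165e-06])) tip-hole [ 0.00045212 -0.00029008  0.02809773] tip-tcp [ 4.92873131e-06  1.01853987e-03 -8.25126527e-02]
wrist hole [0.53128154 0.22575262 0.033     ]
0.05 wrist tip [0.53049113 0.22897501 0.05      ] [351.53646899 188.16094813] [276.09904679 217.39015362]
0.055 wrist tip [0.53115784 0.22740687 0.055     ] [351.81057787 186.57767687] [276.0976776 219.4380473]
0.06 wrist tip [0.53182454 0.22583872 0.06      ] [352.08633014 184.98491334] [276.09624855 221.57547291]
```

Request:
carry_out(motion=[-0.0004, 0.0004, 0.004, 0, 0, 0, 1, -0.0004, 0.0004, 0.01, 0, 0, 0, 1, -0.0004, 0.0004, 0.016, 0, 0, 0, 1, -0.0004, 0.0004, 0.02, 0, 0, 0, 1, -0.0004, 0.0004, 0.022, 0, 0, 0, 1, -0.0004, 0.0004, 0.022, 0, 0, 0, 1, -0.0004, 0.0004, 0.022, 0, 0, 0, 1])

```text
time_s: 9.22
tool_pos: [0.5317, 0.2262, 0.1185]
eef_rot: [0.832, -0.554, 0.0, -0.0]
contact_force: [0.4, -0.1, -2.2]
width: 0.202
grasp_force: 59.1
```

Request:
carry_out(motion=[0, 0, 0.001, 0, 0, 0, 1, 0, 0, 0.002, 0, 0, 0, 1, 0, 0, 0.003, 0, 0, 0, 1, 0, 0, 0.004, 0, 0, 0, 1, 0, 0, 0.004, 0, 0, 0, 1])

```text
time_s: 9.85
tool_pos: [0.5315, 0.2261, 0.1141]
eef_rot: [0.832, -0.554, -0.0, 0.0]
contact_force: [0.6, -0.6, -2.0]
width: 0.204
grasp_force: 59.1
```

Request:
carry_out(motion=[0, 0, 0.001, 0, 0, 0, 1, 0, 0, 0.002, 0, 0, 0, 1, 0, 0, 0.002, 0, 0, 0, 1])

```text
time_s: 10.22
tool_pos: [0.5315, 0.2261, 0.1122]
eef_rot: [0.832, -0.554, -0.0, 0.0]
contact_force: [0.3, -0.3, -2.1]
width: 0.203
grasp_force: 59.1
```

Request:
carry_out(motion=[0, 0, 0.001, 0, 0, 0, 1, 0, 0, 0.001, 0, 0, 0, 1])

```text
time_s: 10.48
tool_pos: [0.5317, 0.2261, 0.1115]
eef_rot: [0.832, -0.554, 0.0, -0.0]
contact_force: [-0.4, -0.7, -0.6]
width: 0.202
grasp_force: 59.2
```

Request:
carry_out(motion=[0, 0, 0.001, 0, 0, 0, 1, 0, 0, 0.001, 0, 0, 0, 1])

```text
time_s: 10.72
tool_pos: [0.5318, 0.2262, 0.1107]
eef_rot: [0.832, -0.554, 0.0, -0.0]
contact_force: [-0.3, -0.1, 2.2]
width: 0.207
grasp_force: 59.6
```

Request:
carry_out(motion=[0, 0, 0.001, 0, 0, 0, 1, 0, 0, 0.001, 0, 0, 0, 1])

```text
time_s: 10.98
tool_pos: [0.5318, 0.2262, 0.1095]
eef_rot: [0.832, -0.554, 0.0, -0.0]
contact_force: [-0.4, -0.7, 2.2]
width: 0.205
grasp_force: 59.6
```

Contact came at TCP z ≈ 0.111. That can only be the wood, because contact on the plate would mean a point shorter than 45 mm. Now I'll press.

Request:
carry_out(motion=[0, 0, 0.001, 0, 0, 0, 1, 0, 0, 0.002, 0, 0, 0, 1, 0, 0, 0.003, 0, 0, 0, 1, 0, 0, 0.004, 0, 0, 0, 1, 0, 0, 0.004, 0, 0, 0, 1])

```text
time_s: 11.6
tool_pos: [0.532, 0.2262, 0.1058]
eef_rot: [0.832, -0.554, 0.0, -0.0]
contact_force: [0.1, -1.2, 5.4]
width: 0.206
grasp_force: 60.0
```

Request:
carry_out(motion=[0, 0, 0.001, 0, 0, 0, 1, 0, 0, 0.001, 0, 0, 0, 1])

```text
time_s: 11.85
tool_pos: [0.532, 0.2262, 0.105]
eef_rot: [0.832, -0.554, 0.0, -0.0]
contact_force: [-0.8, -1.8, 6.5]
width: 0.204
grasp_force: 60.1
```

Request:
carry_out(motion=[0, 0, 0.001, 0, 0, 0, 1, 0, 0, 0.001, 0, 0, 0, 1])

```text
time_s: 12.1
tool_pos: [0.5321, 0.2262, 0.1041]
eef_rot: [0.832, -0.554, 0.001, -0.001]
contact_force: [-0.2, 0.4, 6.1]
width: 0.209
grasp_force: 60.2
```

Request:
carry_out(motion=[0, 0, 0.0007, 0, 0, 0, 1, 0, 0, 0.0007, 0, 0, 0, 1])

```text
time_s: 12.35
tool_pos: [0.5321, 0.2262, 0.1036]
eef_rot: [0.832, -0.554, 0.001, -0.001]
contact_force: [-1.4, -0.7, 7.6]
width: 0.206
grasp_force: 60.3
```

Request:
carry_out(motion=[0, 0, 0.0005, 0, 0, 0, 1, 0, 0, 0.0005, 0, 0, 0, 1])

```text
time_s: 12.6
tool_pos: [0.5321, 0.2263, 0.1031]
eef_rot: [0.832, -0.554, 0.001, -0.001]
contact_force: [-1.5, -0.3, 7.9]
width: 0.208
grasp_force: 60.3
```

Request:
carry_out(motion=[0, 0, 0.0005, 0, 0, 0, 1, 0, 0, 0.0005, 0, 0, 0, 1])

```text
time_s: 12.85
tool_pos: [0.5322, 0.2263, 0.1027]
eef_rot: [0.832, -0.554, 0.001, -0.001]
contact_force: [-1.8, 0.0, 8.6]
width: 0.207
grasp_force: 60.3
```

Request:
carry_out(motion=[0, 0, 0.0005, 0, 0, 0, 1, 0, 0, 0.0005, 0, 0, 0, 1])

```text
time_s: 13.1
tool_pos: [0.532, 0.2263, 0.1016]
eef_rot: [0.832, -0.554, 0.0, -0.001]
contact_force: [-2.5, -1.3, 1.7]
width: 0.21
grasp_force: 60.1
```

It snapped: the force dropped from about 11 N to about 4 N net. I'll hold briefly, then lift.

Request:
carry_out(motion=[0, 0, 0.0002, 0, 0, 0, 1, 0, 0, 0.0002, 0, 0, 0, 1])

```text
time_s: 13.35
tool_pos: [0.5326, 0.2263, 0.1019]
eef_rot: [0.832, -0.554, 0.001, -0.001]
contact_force: [-0.7, -0.2, 7.3]
width: 0.206
grasp_force: 60.3
```

Request:
carry_out(motion=[0, 0, -0.004, 0, 0, 0, 1, 0, 0, -0.012, 0, 0, 0, 1, 0, 0, -0.025, 0, 0, 0, 1, 0, 0, -0.05, 0, 0, 0, 1, 0, 0, -0.08, 0, 0, 0, 1, 0, 0, -0.12, 0, 0, 0, 1, 0, 0, -0.16, 0, 0, 0, 1, 0, 0, -0.165, 0, 0, 0, 1])

```text
time_s: 14.35
tool_pos: [0.5327, 0.2266, 0.2697]
eef_rot: [0.832, -0.554, 0.001, -0.003]
contact_force: [-0.8, -0.5, -2.8]
width: 0.208
grasp_force: 59.4
```

```bash
python3 -c "
from h import *
go([.4975,-.182,.267],-157.4)
go([.5225,-.242,.267],-157.4)
"
```

```text
now [0.5327 0.2266 0.2697] shift mm [363.5 189.9   1.1] turn [-0.36  0.05  0.06] t 14.35
now [0.5327 0.2266 0.2697] shift mm [428.5 189.9   1.1] turn [-0.36  0.05  0.06] t 14.35
```

The drop was there, but during the hold the force read about 9.5 N again. That leaves the plunger close to the trip point. Time allows a second press slightly deeper, along the same axis, to be sure.

Request:
carry_out(motion=[0, 0, 0.03, 0, 0, 0, 1, 0, 0, 0.07, 0, 0, 0, 1, 0, 0, 0.105, 0, 0, 0, 1, 0, 0, 0.125, 0, 0, 0, 1, 0, 0, 0.13, 0, 0, 0, 1, 0, 0, 0.13, 0, 0, 0, 1, 0, 0, 0.13, 0, 0, 0, 1])

```text
time_s: 15.22
tool_pos: [0.5321, 0.2264, 0.137]
eef_rot: [0.832, -0.554, 0.0, -0.001]
contact_force: [0.1, -0.2, -2.0]
width: 0.207
grasp_force: 59.2
```

```bash
python3 -c "
from h import *
go([.5318,.2262,.116],-157.4)
c=cap('wrist');a=cap('scene')
o=r.observe()['tool_pos'];p=proj(c,(.5318,.2262,.033))
print(p,dark(c,*p,5),o)
"
```

```text
now [0.5321 0.2264 0.137 ] shift mm [ 0.1  0.4 21. ] turn [-0.11  0.02  0.06] t 15.22
[276.61410131 212.19926026] (np.float64(276.5228159126365), np.float64(211.5115054602184)) [0.53199464 0.22638592 0.13682953]
```

Aligned. I'll descend, then press.

Request:
carry_out(motion=[0, 0.0003, 0.008, 0, 0, 0, 1, 0, 0.0003, 0.016, 0, 0, 0, 1, 0, 0.0003, 0.021, 0, 0, 0, 1, 0, 0.0003, 0.023, 0, 0, 0, 1, 0, 0.0003, 0.025, 0, 0, 0, 1, 0, 0.0003, 0.026, 0, 0, 0, 1, 0, 0.0003, 0.026, 0, 0, 0, 1])

```text
time_s: 16.2
tool_pos: [0.5315, 0.2261, 0.1104]
eef_rot: [0.832, -0.554, 0.0, -0.0]
contact_force: [-1.1, -0.1, 1.3]
width: 0.208
grasp_force: 59.7
```

Request:
carry_out(motion=[0, 0, 0.0015, 0, 0, 0, 1, 0, 0, 0.003, 0, 0, 0, 1, 0, 0, 0.0045, 0, 0, 0, 1, 0, 0, 0.006, 0, 0, 0, 1, 0, 0, 0.007, 0, 0, 0, 1, 0, 0, 0.007, 0, 0, 0, 1])

```text
time_s: 16.95
tool_pos: [0.5319, 0.2261, 0.1039]
eef_rot: [0.832, -0.554, 0.001, -0.001]
contact_force: [-1.9, 0.2, 8.0]
width: 0.206
grasp_force: 60.4
```

Request:
carry_out(motion=[0, 0, 0.0007, 0, 0, 0, 1, 0, 0, 0.0014, 0, 0, 0, 1, 0, 0, 0.0014, 0, 0, 0, 1])

```text
time_s: 17.32
tool_pos: [0.5319, 0.2261, 0.1028]
eef_rot: [0.832, -0.554, 0.001, -0.001]
contact_force: [-2.0, -0.9, 8.5]
width: 0.207
grasp_force: 60.5
```

Request:
carry_out(motion=[0, 0, 0.0005, 0, 0, 0, 1, 0, 0, 0.0005, 0, 0, 0, 1])

```text
time_s: 17.58
tool_pos: [0.5319, 0.2261, 0.1022]
eef_rot: [0.832, -0.554, 0.001, -0.001]
contact_force: [-2.9, -0.8, 7.6]
width: 0.208
grasp_force: 60.5
```

Request:
carry_out(motion=[0, 0, 0.0005, 0, 0, 0, 1, 0, 0, 0.0005, 0, 0, 0, 1])

```text
time_s: 17.82
tool_pos: [0.5327, 0.2264, 0.1017]
eef_rot: [0.832, -0.554, 0.001, -0.001]
contact_force: [1.8, -1.0, 3.4]
width: 0.207
grasp_force: 60.0
```

Request:
carry_out(motion=[0, 0, 0.0005, 0, 0, 0, 1, 0, 0, 0.0005, 0, 0, 0, 1])

```text
time_s: 18.08
tool_pos: [0.5324, 0.2264, 0.1009]
eef_rot: [0.832, -0.554, 0.001, -0.001]
contact_force: [0.7, 0.1, 5.2]
width: 0.205
grasp_force: 60.2
```

```bash
python3 -c "
from h import *
o=r.observe();print(o['tool_pos'],o['contact_force'])
c=cap('wrist','w5.png')
o=r.observe();print(o['tool_pos'],o['contact_force'])
"
```

```text
[0.53241877 0.22635682 0.10087037] [0.73023709 0.0762527  5.17008564]
[0.53235066 0.22634198 0.10076362] [1.25172926 0.37545606 4.01156434]
```

Confirmed: past the peak at z = 0.101 with low force, so it has snapped. Now I'll lift and return to the middle hole, whose tool pose is known from the grasp (0.4973, -0.1823, 0.1015).

Request:
carry_out(motion=[0, 0, -0.004, 0, 0, 0, 1, 0, 0, -0.012, 0, 0, 0, 1, 0, 0, -0.025, 0, 0, 0, 1, 0, 0, -0.05, 0, 0, 0, 1, 0, 0, -0.085, 0, 0, 0, 1, 0, 0, -0.125, 0, 0, 0, 1, 0, 0, -0.155, 0, 0, 0, 1, 0, 0, -0.167, 0, 0, 0, 1])

```text
time_s: 19.12
tool_pos: [0.5316, 0.2263, 0.2692]
eef_rot: [0.832, -0.554, 0.001, -0.001]
contact_force: [0.4, 0.4, -2.5]
width: 0.209
grasp_force: 59.7
```

Request:
carry_out(motion=[0.025, 0.013, 0, 0, 0, 0, 1, 0.072, 0.037, 0, 0, 0, 0, 1, 0.122, 0.063, 0, 0, 0, 0, 1, 0.173, 0.09, 0, 0, 0, 0, 1, 0.224, 0.116, 0, 0, 0, 0, 1, 0.275, 0.143, 0, 0, 0, 0, 1, 0.325, 0.169, 0, 0, 0, 0, 1, 0.363, 0.189, 0, 0, 0, 0, 1])

```text
time_s: 20.12
tool_pos: [0.4957, -0.1837, 0.266]
eef_rot: [0.832, -0.555, -0.001, 0.0]
contact_force: [0.6, -0.7, -2.1]
width: 0.207
grasp_force: 59.7
```

Request:
carry_out(motion=[0, 0, 0, 0, 0, 0, 1, 0, 0, 0.03, 0, 0, 0, 1, 0, 0, 0.06, 0, 0, 0, 1, 0, 0, 0.09, 0, 0, 0, 1, 0, 0, 0.09, 0, 0, 0, 1, 0, 0, 0.09, 0, 0, 0, 1, 0, 0, 0.09, 0, 0, 0, 1])

```text
time_s: 21.0
tool_pos: [0.4976, -0.1818, 0.1785]
eef_rot: [0.832, -0.554, 0.001, -0.001]
contact_force: [-0.2, -0.9, -3.0]
width: 0.209
grasp_force: 59.7
```

```bash
python3 -c "
from h import *
go([.4973,-.1823,.1035],-157.35)
c=cap('wrist','w6.png')
print(proj(c,(.4968,-.1815,.065)))
"
```

```text
now [ 0.4976 -0.1818  0.1785] shift mm [ 0.3  0.6 75. ] turn [-0.13 -0.08  0.03] t 21.0
[276.95747866 209.8698257 ]
```

View pics/w6.png

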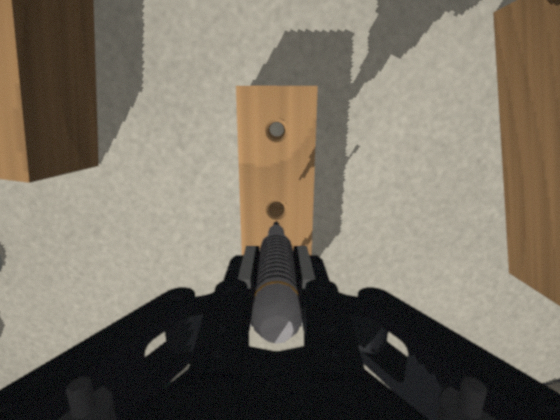

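The middle hole is visible at (276,210), as predicted, with the punch tip (276,226) above it. I'll descend.

Request:
carry_out(motion=[0.0003, 0.0006, 0.01, 0, 0, 0, 1, 0.0003, 0.0006, 0.025, 0, 0, 0, 1, 0.0003, 0.0006, 0.04, 0, 0, 0, 1, 0.0003, 0.0006, 0.055, 0, 0, 0, 1, 0.0003, 0.0006, 0.067, 0, 0, 0, 1, 0.0003, 0.0006, 0.073, 0, 0, 0, 1, 0.0003, 0.0006, 0.073, 0, 0, 0, 1, 0.0003, 0.0006, 0.073, 0, 0, 0, 1])

```text
time_s: 22.05
tool_pos: [0.4963, -0.1823, 0.1043]
eef_rot: [0.832, -0.554, 0.0, 0.0]
contact_force: [-0.1, -0.3, -2.7]
width: 0.201
grasp_force: 59.7
```

Request:
carry_out(motion=[0, 0, 0.001, 0, 0, 0, 1, 0, 0, 0.002, 0, 0, 0, 1, 0, 0, 0.002, 0, 0, 0, 1])

```text
time_s: 22.42
tool_pos: [0.4962, -0.1823, 0.102]
eef_rot: [0.832, -0.554, -0.0, 0.0]
contact_force: [-0.2, -0.6, -1.9]
width: 0.208
grasp_force: 59.7
```

Request:
carry_out(motion=[0, 0, 0.001, 0, 0, 0, 1, 0, 0, 0.001, 0, 0, 0, 1])

```text
time_s: 22.68
tool_pos: [0.4964, -0.1824, 0.1015]
eef_rot: [0.832, -0.554, 0.0, -0.0]
contact_force: [-2.4, 0.4, 2.3]
width: 0.207
grasp_force: 60.3
```

The shoulder is seated, so I'll release and withdraw.

Request:
carry_out(motion=[0, 0, 0, 0, 0, 0, 0.7, 0, 0, 0, 0, 0, 0, 0.6, 0, 0, 0, 0, 0, 0, 0.4, 0, 0, 0, 0, 0, 0, 0, 0, 0, 0, 0, 0, 0, 0, 0, 0, 0, 0, 0, 0, 0, 0, 0, 0, 0, 0, 0, 0, 0, 0, 0, 0, 0, 0, 0])

```text
time_s: 23.68
tool_pos: [0.4963, -0.1823, 0.101]
eef_rot: [0.832, -0.554, 0.0, -0.0]
contact_force: [0.2, 0.7, 0.7]
width: 1.003
grasp_force: 0.0
```

Request:
carry_out(motion=[0, 0, -0.02, 0, 0, 0, 0, 0, 0, -0.05, 0, 0, 0, 0, 0, 0, -0.09, 0, 0, 0, 0, 0, 0, -0.13, 0, 0, 0, 0, 0, 0, -0.15, 0, 0, 0, 0, 0, 0, -0.15, 0, 0, 0, 0, 0, 0, -0.15, 0, 0, 0, 0, 0, 0, -0.15, 0, 0, 0, 0])

```text
time_s: 24.68
tool_pos: [0.4957, -0.1822, 0.2497]
eef_rot: [0.832, -0.554, -0.001, 0.0]
contact_force: [-0.4, -0.8, 1.1]
width: 1.001
grasp_force: 0.0
```

```bash
python3 -c "
from h import *
c=cap('wrist');a=cap('scene')
i=np.hstack([cv2.resize(c['img'][90:300,180:380],(400,420)),cv2.resize(a['img'][190:295,160:260],(400,420),interpolation=cv2.INTER_CUBIC)])
cv2.imwrite('pics/f.png',i)
print(proj(c,(.4972,-.1815,.139)),r.observe()['contact_force'])
"
```

```text
[273.75421865 209.90167972] [0.1263162  0.32760759 0.62006261]
```

View pics/f.png

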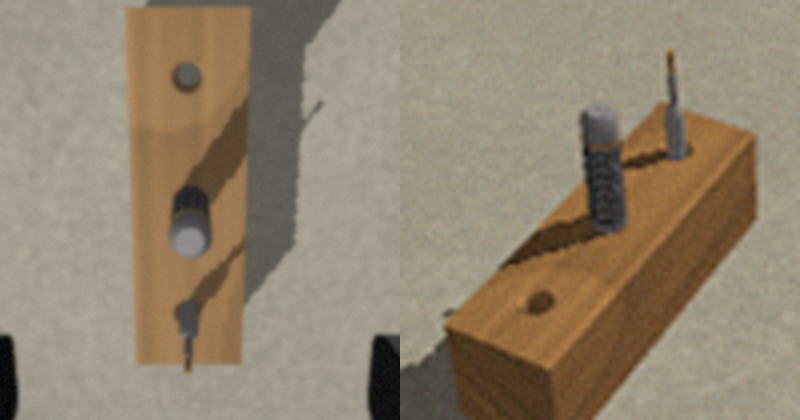

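The punch stands upright and home in the middle hole (crop (190,238) and (603,170)). The probe is undisturbed and the gripper is clear.

```bash
python3 -c "
from workcell import r
print(r.sign_off())"
```

```text
the job is handed in; nothing more can be done
None
```

I pressed the punch upright through the bracket's empty hole until it snapped, pressing a second time slightly deeper because the first reading was borderline. It now stands fully home in the stand's middle hole with the probe in place, and the job is handed in; sign-off gave no verdict.

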